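Put the brush and the side cutters back in the kit tray, up against its stop

ROBOT

A 6-joint arm with a two-finger parallel gripper is mounted at the origin on a cart in front of the work surface, level with it; the furniture and walls round the work are solid. World frame = base frame: x ahead of the robot, y to its left, z up, the work surface at z = 0. Lengths are in m, angles in rad, forces in N, time in s.
With the tool pointing down it reaches from about 0.35 to 0.775 m from the base axis. Payload 5.5 kg.
Tool frame: the origin (TCP) lies between the finger pads; the fingertips stand 22 mm ahead of it and the grasp point (between the pads) lies 3 mm ahead of it; z points along the fingers, y is the line along which they close (so a half turn about z gives the same grasp; the last joint's range is limited). The gripper opens to 85 mm and grips with 20 to 120 N. Pads are 22 mm wide; open, the fingers measure 114 mm over their backs; the gripper's body (76 mm by 85 mm) begins 54 mm behind the grasp point. The pads swing forward as they close: fully open they stand 13 mm farther back than shut.
Start: joints at [-1.248, 0.313, 0.046, 1.304, 0, 1.431], TCP at [0.257, -0.515, 0.22] pointing down, gripper open.
Joint ranges: [-2.76, 2.76], [-0.86, 1.69], [-1.03, 1.26], [-2.2, 2.34], [-1.47, 1.5], [-3.14, 3.14]. Speed limits (rad/s): [2.57, 2.57, 3.14, 3.14, 3.14, 3.14].

INTERFACE

Orientations are given as a unit quaternion [w, x, y, z].
In Python, from workcell import env gives the robot as it stands.
- The arm moves only by the tool inch_along, called as name(argument=value, ...), one argument or row to a line, values as JSON. Schema: {"type":"object","properties":{"segments":{"type":"object","properties":{"dx":{"type":"array","items":{"type":"number"},"minItems":1,"maxItems":8},"dy":{"type":"array","items":{"type":"number"},"minItems":1,"maxItems":8},"dz":{"type":"array","items":{"type":"number"},"minItems":1,"maxItems":8},"drx":{"type":"array","items":{"type":"number"},"minItems":1,"maxItems":8},"dry":{"type":"array","items":{"type":"number"},"minItems":1,"maxItems":8},"drz":{"type":"array","items":{"type":"number"},"minItems":1,"maxItems":8}},"additionalProperties":false,"required":["dx","dy","dz","drx","dry","drz"]},"finger_gap":{"type":"number"},"grip_n":{"type":"number"},"only":{"type":"string"},"quiet":{"type":"boolean"},"lines":{"type":"string"}},"required":["segments"],"additionalProperties":false}. segments is an object with one list for each field, all of the same length, 1 to 8, a row being the entries at one place: dx, dy, dz (the shift in shares of 0.6 m (1.0 is 0.6 m)), drx, dry, drz (a rotation vector in fractions of the full range, 1 being 2 rad); each row is the pose to reach, as a shift and turn from the pose commanded when the call began, along the tool's axes at that moment; what a row does not reach only later rows make up. A row lasts 1/8 s, in which the tool goes at most 0.0625 m and 0.188 rad, less where a joint would pass 70% of its speed; a pose out of reach is approached as far as the arm can. finger_gap is the finger opening in m, set as the call begins (left out keeps the last). The fingers move at their own pace and stop on an object; grip_n is the grip in N (left out, the last holds). Time passes only in rows, so rows that do not move let the fingers close. The tool returns the time, the measured TCP pose, the force, the opening and the grip force at its end. only (a regular expression) keeps the lines of the reply that match it, lines (a string "A,B") keeps lines A to B, and quiet returns only ok. No shift or turn number may pass 1 either way. Input that does not fit is refused with a message, and nothing moves.
- env.get_state(): the state, without advancing time (a new reading comes with each control period).
- env.read_camera(name): name is "side" or "top" or "wrist"; returns a dict with "image" (420x560x3 uint8, red, green, blue), "K" (3x3 intrinsics, pixels), "D" ([k1, k2, p1, p2, k3] as OpenCV has them; the pictures are not rectified), "R" (3x3) and "t" (3): a world point X has camera coordinates R X + t. Camera axes: x right, y down, z forward; pixel columns grow to the right and rows downward; lengths in m; the calibration is good to about 2 mm. A picture is of the moment at which its call begins. There is no depth.
- env.hand_in(): hands the job in; it is judged then, once.
The state is a dict: "clock": time; "joint_pos": joint angles; "qvel": joint speeds; "tau": joint torques, N m; "tcp_pos": TCP position; "orientation": TCP orientation; "wrist_force": force on the tool from outside, world axes, zero at the start; "ft_torque": the same for the moment, N m; "finger_gap": finger opening in m; "grip_force": force on a finger pad.
Only numpy, scipy, OpenCV 4.12 (cv2) and the standard library are available. Lean on these libraries where they do the work, as an engineer would, in place of code of your own. Each camera call takes 0.05 s, during which the arm holds its last target. There are 200 camera calls.

TASK

Put the black brush and the red side cutters lying on the bench back into the blue and grey kit tray, each lying flat along its own compartment: the brush in the narrow empty one, the cutters in the wide one in the middle. The handle end of each tool must be pushed fully up against the red stop bar, so that bristles and cutting jaws point away from it. Leave the marker that is already in the tray, and the other things on the bench, where they are.

Things in the scene. Friction and masses are not known exactly. Their poses are not given: they have to be found in the camera images.
- tray: Kit tray fixed to the bench, 154 mm (its x) by 200 mm (its y): blue floor 16 mm above the bench, grey ribs to 28 mm above it. Origin: centre of its underside, at bench height. Tools lie along y, red stop at the +y end. Ribs only at y = -100..-32 and +50..+100 mm; between them a finger trough of bare floor crosses the whole tray, open at both sides. End walls' inner faces: y = +-95 mm.
- brush_lane (a point): Point on the tray floor (16 mm above the bench) at tray x = -57 mm, y = 0, on the centre line of the narrow brush compartment, which is 28 mm wide between its ribs; axes as the tray's.
- cutters_lane (a point): Point on the tray floor (16 mm above the bench) at tray x = +3 mm, y = 0, on the centre line of the middle compartment, for the cutters, 54 mm wide between its ribs; axes as the tray's.
- stop: Red stop bar, 148 x 10 x 17 mm, fixed across all compartments near the tray's +y end, with two dark screw heads on top; its face lies 62 to 78 mm from the tray's centre, differing each time. Origin: on the tray floor, in the face that looks along the tray's -y, at tray x = 0; axes as the tray's. It is rigid.
- brush_stop (a point): Foot of the red bar's face in the middle of the brush compartment, on the tray floor; the face looks along the tray's -y; axes as the tray's.
- cutters_stop (a point): Foot of the red bar's face in the middle of the cutters' compartment, on the tray floor; the face looks along the tray's -y; axes as the tray's.
- brush: Loose flat black brush, 147 x 20 x 8 mm, about 20 g, lying flat. Origin: middle of its length at its underside; z up. Its y axis points to the end of the slim handle (y = +74 mm); bristles at y = -56..-74 mm. The handle, y = +6..+74 mm, is at most 10 mm wide, 8 mm thick; grasp it across x at about y = +12 mm.
- brush_end (a point): End of the brush's handle, at brush (0, 74, 4) mm.
- cutters: Loose side cutters with red grips, 121 mm long, 11 mm thick, about 70 g, lying flat; the legs do not move. Origin: middle of the length at the underside; z up. The y axis points to the ends of the two grips (y = +60 mm), the jaw tip is at y = -60 mm. 38 mm wide over both grips at y = +11 mm, 44 mm at y = +35 mm (widest), narrow at the jaws; grasp across x at about y = +16 mm.
- cutters_end (a point): Midway between the ends of the two grips, at cutters (0, 60, 4) mm.
- marker: Black and white marker, 15 x 133 x 16 mm, lying loose in the tray's third compartment (24 mm wide, centre at tray x = +59 mm); to be left there. Origin: middle of its underside, y along it.
- spacer_bin: Blue parts bin, 110 x 85 x 45 mm, fixed bystander behind the tray; origin at the centre of its underside.
- cap_bin: Black parts bin, 110 x 85 x 45 mm, fixed bystander behind the tray; origin at the centre of its underside.
- meter: Orange multimeter, 142 x 72 x 46 mm, fixed bystander at the right; origin at the centre of its underside.
- test_jig: Tall black press test jig, bystander fixed at the back right, 300 mm high: its front stands at world x = 0.556 m, from y = -0.41 to -0.08 m. Keep the gripper and wrist clear of it.
- roll: White label roll, 56 mm across, 24 mm high, loose bystander at the right; origin at the centre of its underside.

How it is judged:
By the outcome, as a careful person would: the job done as asked, in the order asked, and still so for the second after the job is handed in, with the robot touching nothing.
It also fails if it takes over 54 s, if anything falls off the work surface, if the arm or the gripper's body presses on something with over 40 N, if the wrist force passes 120 N, or if a joint passes its speed limit or range.

## Working session

There is one attempt and no reset: what is moved stays moved. The work goes in short steps, Python scripts to look and compute and a tool call to move; the robot and the scene stay as the last step left them, time stands still between calls to the robot, and variables do not carry over. Pictures are saved under pics/ and viewed, at most 10 in all, crops included, and the job is handed in when it is done.

```bash
ls; mkdir -p pics; cat > h.py <<'E'
import numpy as np, cv2
from workcell import env
def cam(n):
    c=env.read_camera(n); return {k:np.array(c[k]) for k in("image","K","D","R","t")}
def ray(c,px):
    u=cv2.undistortPoints(np.array(px,float).reshape(-1,1,2),c["K"],c["D"]).reshape(-1,2)
    d=np.c_[u,np.ones(len(u))]@c["R"]; return -c["R"].T@c["t"],d
def onz(c,px,z):
    o,d=ray(c,px); return o+d*((z-o[2])/d[:,2])[:,None]
def proj(c,P):
    return cv2.projectPoints(np.array(P,float).reshape(-1,1,3),cv2.Rodrigues(c["R"])[0],c["t"],c["K"],c["D"])[0].reshape(-1,2)
def tri(c1,p1,c2,p2):
    o1,d1=ray(c1,p1);o2,d2=ray(c2,p2);out=[]
    for a,b in zip(d1,d2):
        s=np.linalg.lstsq(np.c_[a,-b],o2-o1,rcond=None)[0]
        out.append(((o1+a*s[0])+(o2+b*s[1]))/2)
    return np.array(out)
def save(c,n): cv2.imwrite(f"pics/{n}.png",c["image"][:,:,::-1])
E
python3 - <<'E'
from h import *
for n in("top","side"):
    c=cam(n); save(c,n+"0"); np.savez(n+"0.npz",**c); print(n,-c["R"].T@c["t"])
s=env.get_state();print(s["tcp_pos"],s["orientation"],s["clock"])
E
```

```text
pics
workcell.py
top [ 0.43477251 -0.04611618  1.45039073]
side [0.46612667 1.49551747 0.6293654 ]
[ 0.256574   -0.51408499  0.21900456] [-7.91850261e-04  9.73346288e-01  2.29338990e-01 -6.81026849e-05] 0.1
```

View pics/top0.png

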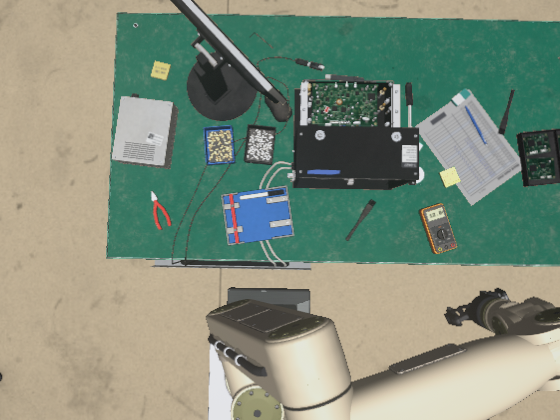

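View pics/side0.png

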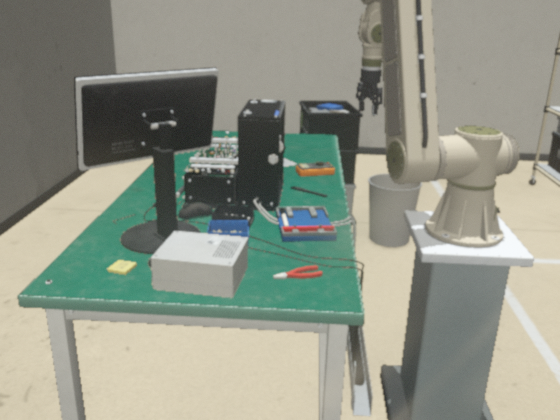

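The top view shows the brush at about (361,220), the cutters at (160,211) with jaws up, the tray at (258,215) with its red stop at (232,218), and the marker in the tray's upper lane. The side view shows the same items: brush (310,190), tray (306,222), cutters (300,272).

```bash
python3 - <<'E'
from h import *
T=dict(np.load("top0.npz")); S=dict(np.load("side0.npz"))
print(T["K"][0,0],S["K"][0,0])
def comps(m,box):
    x0,y0,x1,y1=box; k=np.zeros_like(m);k[y0:y1,x0:x1]=m[y0:y1,x0:x1]
    n,l,st,ce=cv2.connectedComponentsWithStats(k.astype(np.uint8)); 
    i=1+np.argmax(st[1:,4]); return (l==i)
def masks(c):
    h=cv2.cvtColor(c["image"],cv2.COLOR_RGB2HSV).astype(int);H,Sa,V=h[...,0],h[...,1],h[...,2]
    return ((H<8)|(H>172))&(Sa>120)&(V>90), V<65, (H>100)&(H<125)&(Sa>120)&(V>80)
def rep(c,m,z,name):
    p=np.argwhere(m)[:,::-1].astype(np.float32); w=onz(c,p,z)[:,:2].astype(np.float32)
    (cx,sz,a)=cv2.minAreaRect(w); b=cv2.boxPoints((cx,sz,a)); print(name,len(p),p.min(0),p.max(0),"c",np.round(cx,4),np.round(sz,4),a,"mean",w.mean(0)); print(np.round(b,4).tolist())
r,k,b=masks(T)
rep(T,comps(r,(140,190,180,235)),.008,"cut red")
rep(T,comps(k,(340,195,380,245)),.006,"brush")
rep(T,comps(r,(215,185,245,250)),.033,"stop")
rep(T,comps(b,(215,180,300,250)),.02,"tray blue")
r,k,b=masks(S)
rep(S,comps(r,(270,255,330,285)),.008,"S cut red")
rep(S,comps(k,(285,180,330,200)),.006,"S brush")
rep(S,comps(r,(270,215,340,240)),.033,"S stop")
from scipy.spatial.transform import Rotation as R
s=env.get_state();q=s["orientation"];print(R.from_quat(q,scalar_first=True).as_matrix().round(3)); w=cam("wrist");print(-w["R"].T@w["t"]-s["tcp_pos"],w["R"].round(2),w["K"])
E
```

```text
476.6451657729373 537.5864287821423
cut red 183 [153. 200.] [170. 228.] c [0.4701 0.3201] [0.0867 0.0449] 19.59833526611328 mean [0.46849415 0.32025892]
[[0.42179998755455017, 0.32670000195503235], [0.4368000030517578, 0.28439998626708984], [0.5184999704360962, 0.31349998712539673], [0.5034000277519226, 0.35580000281333923]]
brush 27 [368. 200.] [375. 205.] c [ 0.515  -0.3202] [0.0176 0.0137] 64.0177230834961 mean [ 0.5151364 -0.3202059]
[[0.5048999786376953, -0.32510000467300415], [0.517300009727478, -0.3310999870300293], [0.5249999761581421, -0.31529998779296875], [0.5126000046730042, -0.3093000054359436]]
stop 65 [231. 207.] [236. 228.] c [0.4617 0.0939] [0.0626 0.0088] 9.617195129394531 mean [0.4620085  0.09403931]
[[0.4300999939441681, 0.09300000220537186], [0.43160000443458557, 0.08429999649524689], [0.4932999908924103, 0.09480000287294388], [0.4918999969959259, 0.10350000113248825]]
tray blue 2052 [233. 188.] [291. 242.] c [0.4732 0.0102] [0.1519 0.159 ] 9.271560668945312 mean [0.46591052 0.01494514]
[[0.3853999972343445, 0.07649999856948853], [0.41110000014305115, -0.08049999922513962], [0.5609999895095825, -0.0560000017285347], [0.5353999733924866, 0.10090000182390213]]
S cut red 221 [288. 266.] [320. 277.] c [0.4684 0.3201] [0.0815 0.0514] 18.605520248413086 mean [0.46733543 0.32185557]
[[0.42160001397132874, 0.33149999380111694], [0.43799999356269836, 0.2827000021934509], [0.5152000188827515, 0.30869999527931213], [0.49880000948905945, 0.35749998688697815]]Traceback (most recent call last):
  File "<stdin>", line 21, in <module>
  File "<stdin>", line 7, in comps
    return _wrapfunc(a, 'argmax', axis=axis, out=out, **kwds)
    return bound(*args, **kwds)
ValueError: attempt to get argmax of an empty sequence
```

```bash
cat >> h.py <<'E'
from scipy.spatial.transform import Rotation as Ro
def togo(xyz,yaw=None,cmd=None):
    "shift in tool axes from measured pose to a world TCP point; yaw = world angle of tool x axis"
    s=env.get_state();M=Ro.from_quat(s["orientation"],scalar_first=True).as_matrix()
    d=M.T@(np.array(xyz)-s["tcp_pos"]); out=[d.round(4)]
    if yaw is not None:
        D=np.array([[np.cos(yaw),np.sin(yaw),0],[np.sin(yaw),-np.cos(yaw),0],[0,0,-1]]).T
        D=np.column_stack([[np.cos(yaw),np.sin(yaw),0],[np.sin(yaw),-np.cos(yaw),0],[0,0,-1]])
        out.append(Ro.from_matrix(M.T@D).as_rotvec().round(4))
    print("tcp",np.round(s["tcp_pos"],4),"yaw",np.arctan2(M[1,0],M[0,0]).round(4),"z",M[:,2].round(3),"q6",round(s["joint_pos"][5],3),"togo",*out)
E
python3 - <<'E'
from h import *
T=dict(np.load("top0.npz"));print(onz(T,[(361,220),(373,202),(348,239)],.006).round(3))
w=cam("wrist");s=env.get_state();o=-w["R"].T@w["t"]
M=Ro.from_quat(s["orientation"],scalar_first=True).as_matrix();print("cam in tool",M.T@(o-s["tcp_pos"]),(w["R"]@M).round(2),w["K"].round(0))
b=onz(T,[(361,220)],.006)[0]; togo([b[0],b[1],.2],-.5)
E
```

```text
[[ 0.462 -0.289  0.006]
 [ 0.517 -0.325  0.006]
 [ 0.404 -0.25   0.006]]
cam in tool [ 0.06752806 -0.00031095 -0.15352061] [[ 0.    1.    0.  ]
 [-0.96  0.   -0.26]
 [-0.26  0.    0.96]] [[352.   0. 278.]
 [  0. 352. 210.]
 [  0.   0.   1.]]
tcp [ 0.2566 -0.5142  0.2191] yaw 0.4628 z [-0.     0.001 -1.   ] q6 1.431 togo [ 0.2842 -0.1098  0.0193] [-1.300e-03  5.000e-04  9.628e-01]
```

The rows are not in the units I measure in: shifts go in shares of 0.6 m and turns go in shares of 2 rad. I convert before sending: 0.278 m is 0.4633, 0.265 m is 0.4417, -1.44 rad is -0.72.

inch_along(
  segments={"dx": [0.0667,0.1333,0.2,0.2667,0.3333,0.4,0.4417,0.4633],"dy": [-0.03,-0.06,-0.09,-0.12,-0.15,-0.1783,-0.1967,-0.205],"dz": [0,0,0,0,0,0.0083,0.0167,0.0333],"drx": [0,0,0,0,0,0,0,0],"dry": [0,0,0,0,0,0,0,0],"drz": [-0.09,-0.18,-0.27,-0.36,-0.45,-0.54,-0.63,-0.72]},
  finger_gap=0.05,
)

```text
clock: 1.15
tcp_pos: [0.4515, -0.279, 0.1997]
orientation: [0.0, 0.577, 0.817, 0.0]
wrist_force: [-0.4, -0.6, 0.9]
finger_gap: 0.0497
grip_force: 0.0
```

```bash
python3 -c "
from h import *
togo([.45,-.28,.2],2.556)"
```

```text
tcp [ 0.4515 -0.279   0.1997] yaw 1.9108 z [ 0. -0. -1.] q6 0.526 togo [-0.0005 -0.0017 -0.0003] [ 1.000e-04  2.000e-04 -6.452e-01]
```

Scaled: -0.645 rad is -0.3225.

inch_along(
  segments={"dx": [0,0,0,0,0],"dy": [0,0,0,0,0],"dz": [0,0,0,0,0],"drx": [0,0,0,0,0],"dry": [0,0,0,0,0],"drz": [-0.085,-0.17,-0.25,-0.3225,-0.3225]},
)

```text
clock: 1.78
tcp_pos: [0.4504, -0.2802, 0.1995]
orientation: [-0.0, 0.293, 0.956, 0.0]
wrist_force: [0.6, 0.0, 0.2]
finger_gap: 0.0498
grip_force: 0.0
```

```bash
python3 -c "
from h import *
c=cam('wrist');save(c,'w1');np.savez('w1.npz',**c);togo([.45,-.28,.2],2.556)"
```

```text
tcp [ 0.4504 -0.2803  0.1996] yaw 2.5451 z [-0.  0. -1.] q6 -0.111 togo [ 0.0005 -0.     -0.0004] [-0.     -0.0004 -0.0109]
```

View pics/w1.png

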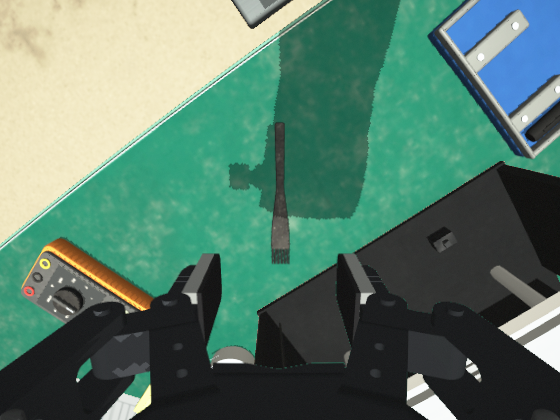

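The wrist view shows the brush upright from the handle end (280,122) to the bristles (281,263), with the fingers astride the axis and the jig at lower right, well clear.

```bash
cat > br.py <<'E'
from h import *
def brush(c,box):
    x0,y0,x1,y1=box;h=cv2.cvtColor(c["image"],cv2.COLOR_RGB2HSV)[y0:y1,x0:x1]
    m=((h[...,1]<95)&(h[...,2]<120)).astype(np.uint8)
    n,l,st,_=cv2.connectedComponentsWithStats(m);m=l==1+np.argmax(st[1:,4])
    p=np.argwhere(m)[:,::-1]+[x0,y0]; return p
def fit(c,p,z):
    w=onz(c,p,z)[:,:2];m=w.mean(0);a=np.linalg.svd(w-m,full_matrices=False)[2][0]
    s=(w-m)@a; return m,a,s
E
python3 - <<'E'
from br import *
c=dict(np.load("w1.npz"));p=brush(c,(255,105,305,275));print(p.min(0),p.max(0),len(p))
m,a,s=fit(c,p,.006)
if a[0]>0:a=-a;s=-s
e1=m+a*s.max();e0=m+a*s.min();y=np.arctan2(a[1],a[0]);g=m+a*((s.max()+s.min())/2+.012)
print("end",e1,"brist",e0,"len",np.ptp(s),"yaw",y,"grasp",g); togo([*g,.09],y)
E
```

```text
[271 123] [289 263] 1603
end [ 0.40286793 -0.24607941] brist [ 0.52377166 -0.32653963] len 0.145229334479188 yaw 2.5544051524810247 grasp [ 0.45332977 -0.27966126]
tcp [ 0.4504 -0.2803  0.1996] yaw 2.5451 z [-0.  0. -1.] q6 -0.111 togo [-0.0021  0.0022  0.1096] [-0.     -0.0004 -0.0094]
```

Scaled: 0.11 m is 0.1833, 0.1 m is 0.1667, -0.009 rad is -0.0045.

inch_along(
  segments={"dx": [-0.0033,-0.0033,-0.0033,-0.0033],"dy": [0.0033,0.0033,0.0033,0.0033],"dz": [0.0833,0.1667,0.1833,0.1833],"drx": [0,0,0,0],"dry": [0,0,0,0],"drz": [-0.0045,-0.0045,-0.0045,-0.0045]},
)

```text
clock: 2.33
tcp_pos: [0.4533, -0.2798, 0.0901]
orientation: [-0.0, 0.289, 0.957, 0.0]
wrist_force: [0.4, -0.5, 0.6]
finger_gap: 0.0503
grip_force: 0.0
```

```bash
python3 - <<'E'
from br import *
c0=dict(np.load("w1.npz"));p0=brush(c0,(255,105,305,275))
c=cam("wrist");save(c,"w2");np.savez("w2.npz",**c)
pr=proj(c,[[.4029,-.246,.006],[.5238,-.3265,.006]]);print(pr)
x0,y0=(pr.min(0)-25).astype(int);x1,y1=(pr.max(0)+25).astype(int)
p=brush(c,(x0,max(y0,0),x1,y1));print(p.min(0),p.max(0),len(p))
m,a,s=fit(c,p,.006)
if a[0]>0:a=-a;s=-s
y=np.arctan2(a[1],a[0]);g=m+a*((s.max()+s.min())/2+.012)
print("len",np.ptp(s),"yaw",y,"grasp",g,"end",m+a*s.max())
t=lambda p,f:[p[p[:,1]==getattr(p[:,1],f)()].mean(0)]
print("tri ends",tri(c0,t(p0,'min'),c,t(p,'min')),tri(c0,t(p0,'max'),c,t(p,'max')))
togo([*g,.024],y)
E
```

```text
[[277.57745024 123.3317033 ]
 [277.10525528 318.17449749]]
[265 123] [296 319] 3225
len 0.14618881228916666 yaw 2.5572523069537847 grasp [ 0.45358405 -0.27972684] end [ 0.40262666 -0.24602415]
tri ends [[ 0.40378491 -0.24685478 -0.05238625]] [[ 0.521728   -0.32512056  0.01129965]]
tcp [ 0.4541 -0.2805  0.0912] yaw 2.556 z [ 0.001 -0.001 -1.   ] q6 -0.118 togo [0.001  0.0004 0.0672] [-0.0002  0.0018 -0.0012]
```

Scaled: 0.067 m is 0.1117, 0.063 m is 0.105.

inch_along(
  segments={"dx": [0,0,0,0],"dy": [0,0,0,0],"dz": [0.075,0.105,0.1117,0.1117],"drx": [0,0,0,0],"dry": [0,0,0,0],"drz": [0,0,0,0]},
  finger_gap=0.03,
)

```text
clock: 2.88
tcp_pos: [0.4545, -0.2808, 0.0245]
orientation: [0.001, 0.288, 0.958, -0.001]
wrist_force: [-0.1, 0.4, 0.6]
finger_gap: 0.0302
grip_force: 0.0
```

inch_along(
  segments={"dx": [0,0,0,0],"dy": [0,0,0,0],"dz": [0,0,0,0],"drx": [0,0,0,0],"dry": [0,0,0,0],"drz": [0,0,0,0]},
  finger_gap=0,
  grip_n=40,
)

```text
clock: 3.38
tcp_pos: [0.4534, -0.2799, 0.0229]
orientation: [0.0, 0.288, 0.958, -0.0]
wrist_force: [0.6, -0.5, 0.3]
finger_gap: -0.0
grip_force: 0.0
```

```bash
python3 - <<'E'
from h import *
c=cam("wrist");save(c,"w3");s=env.get_state();print(s["finger_gap"],s["grip_force"],s["tcp_pos"])
E
```

```text
-0.00021979150167001266 0.0 [ 0.45334592 -0.27986418  0.02286136]
```

View pics/w3.png

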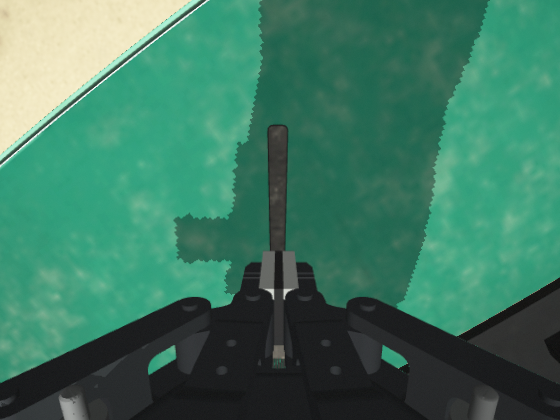

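The handle still runs from (278,125) straight into the shut-looking fingers at (280,250), so whether it is held is unclear. I'll lift a little and compare pictures.

Scaled: -0.04 m is -0.0667, -0.02 m is -0.0333.

inch_along(
  segments={"dx": [0,0,0],"dy": [0,0,0],"dz": [-0.0333,-0.0667,-0.0667],"drx": [0,0,0],"dry": [0,0,0],"drz": [0,0,0]},
)

```text
clock: 3.8
tcp_pos: [0.4544, -0.2808, 0.0641]
orientation: [0.002, 0.288, 0.958, -0.001]
wrist_force: [0.6, -0.3, -0.3]
finger_gap: 0.0001
grip_force: 0.0
```

```bash
python3 - <<'E'
from h import *
c=cam("wrist");save(c,"w4");np.savez("w4.npz",**c)
a=cv2.imread("pics/w3.png")[100:400,180:380];b=cv2.imread("pics/w4.png")[100:400,180:380]
cv2.imwrite("pics/w34.png",cv2.resize(np.hstack([a,b]),None,fx=2,fy=2))
E
```

```text
(no output)
```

View pics/w34.png

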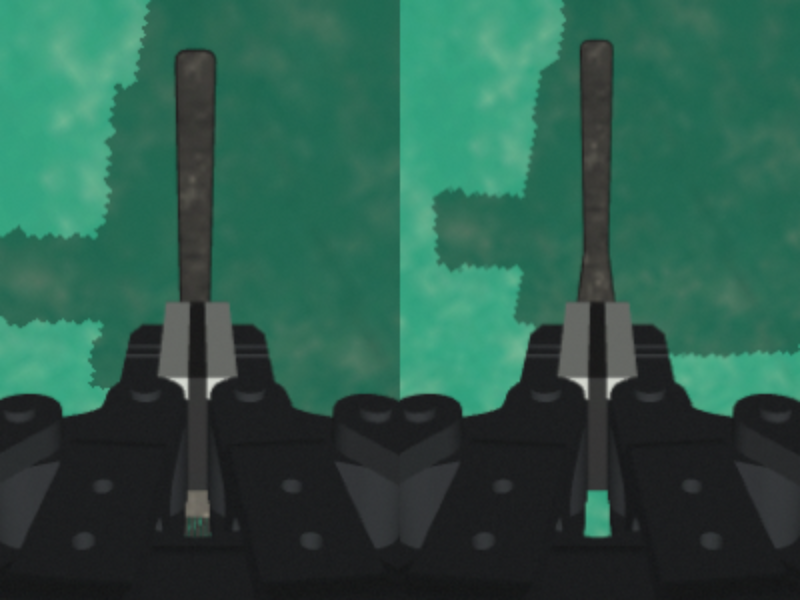

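The second crop shows the handle stayed down: the fingers closed above it. I'll check whether the brush shifted, then go lower, feeling for the bench.

Scaled: 0.044 m is 0.0733, 0.04 m is 0.0667.

```bash
python3 - <<'E'
from br import *
c=dict(np.load("w4.npz"));p=brush(c,(255,105,305,248));print(p.min(0),p.max(0))
m,a,s=fit(c,p,.006)
if a[0]>0:a=-a;s=-s
print("yaw",np.arctan2(a[1],a[0]),"end",m+a*s.max(), "grasp",m+a*(s.max()-.062)); togo([*(m+a*(s.max()-.062)),.02],np.arctan2(a[1],a[0]))
E
```

```text
[269 120] [286 247]
yaw 2.5559022388668655 end [ 0.40213616 -0.24560888] grasp [ 0.45380266 -0.27988092]
tcp [ 0.4538 -0.2802  0.0631] yaw 2.5568 z [ 0.001 -0.001 -1.   ] q6 -0.119 togo [0.0002 0.0003 0.0431] [-0.0003  0.0015  0.0009]
```

inch_along(
  segments={"dx": [0,0,0,0,0,0,0],"dy": [0,0,0,0,0,0,0],"dz": [0,0,0.06,0.0667,0.07,0.0733,0.0733],"drx": [0,0,0,0,0,0,0],"dry": [0,0,0,0,0,0,0],"drz": [0,0,0,0,0,0,0]},
  finger_gap=0.03,
)

```text
clock: 4.72
tcp_pos: [0.4538, -0.2802, 0.0195]
orientation: [0.001, 0.288, 0.958, -0.0]
wrist_force: [-0.0, -0.2, 0.9]
finger_gap: 0.03
grip_force: 0.0
```

Scaled: 0.004 m is 0.0067, 0.002 m is 0.0033.

inch_along(
  segments={"dx": [0,0,0],"dy": [0,0,0],"dz": [0.0033,0.0067,0.0067],"drx": [0,0,0],"dry": [0,0,0],"drz": [0,0,0]},
)

```text
clock: 5.1
tcp_pos: [0.4532, -0.2798, 0.0147]
orientation: [-0.0, 0.288, 0.958, 0.0]
wrist_force: [-0.3, -1.2, -0.5]
finger_gap: 0.0301
grip_force: 0.0
```

inch_along(
  segments={"dx": [0,0,0,0],"dy": [0,0,0,0],"dz": [0,0,0,0],"drx": [0,0,0,0],"dry": [0,0,0,0],"drz": [0,0,0,0]},
  finger_gap=0,
  grip_n=40,
)

```text
clock: 5.6
tcp_pos: [0.4534, -0.2799, 0.0148]
orientation: [0.0, 0.288, 0.958, -0.0]
wrist_force: [-0.2, 0.3, -0.0]
finger_gap: 0.0002
grip_force: 0.0
```

```bash
python3 - <<'E'
from h import *
c=cam("wrist");np.savez("w5.npz",**c);d=cam("side");np.savez("s5.npz",**d)
u=proj(d,[[.4534,-.28,.0]])[0];print(u)
x,y=u.astype(int)
a=cv2.resize(c["image"][100:400,180:380,::-1],(400,600));b=cv2.resize(d["image"][y-60:y+30,x-30:x+30,::-1],(400,600),interpolation=cv2.INTER_NEAREST)
cv2.imwrite("pics/w5.png",np.hstack([a,b]))
E
```

```text
[311.13194657 193.33057417]
```

View pics/w5.png

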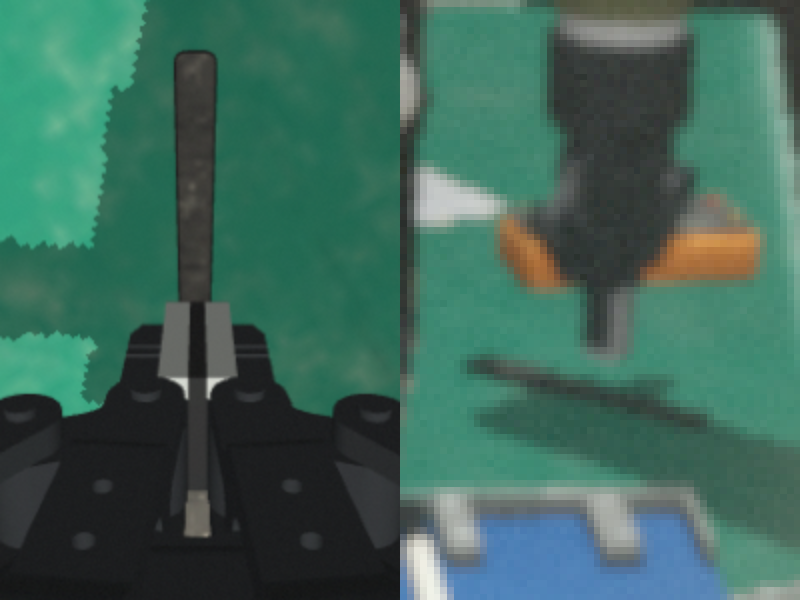

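The side crop (right half) shows the shut fingertips at full-image pixel about (312,186), clearly above the brush. I'll work out the real tip height from that ray.

```bash
python3 - <<'E'
from h import *
d=dict(np.load("s5.npz"))
for px in[(312.5,186.2),(312.5,190.5),(312.5,204)]:
    o,r=ray(d,[px]);r=r[0];t=(-.28-o[1])/r[1];print(px,o+r*t)
print(proj(d,[[.4534,-.2799,-.007],[.4534,-.2799,.0148]]))
c=dict(np.load("w5.npz"));o=-c["R"].T@c["t"];print(o)
print(proj(c,[[.4534,-.2799,.0148-z] for z in(0,.022)]))
s=env.get_state();print(s["joint_pos"])
# brush height: wrist pose vs side
a=proj(d,[[.4024,-.2458,z] for z in(0,.02)]+[[.5235,-.3265,z] for z in(0,.02)]);print(a.round(1))
h=d["image"][180:205,290:335].astype(int).sum(2);
for r in range(25):print(180+r,' '.join(f"{v:3d}" for v in h[r][::2]))
E
```

```text
(312.5, 186.2) [ 0.4497873 -0.28       0.0265286]
(312.5, 190.5) [ 0.44908758 -0.28        0.01069242]
(312.5, 204) [ 0.44686327 -0.28       -0.0396353 ]
[[311.04515109 195.22153241]
 [311.31545451 189.3461649 ]]
[ 0.39862385 -0.24246279  0.16846186]
[[276.26789952 260.12383836]
 [276.52928224 243.57338951]]
[-7.03786914e-01  3.85682385e-01 -3.88599451e-01  7.96353594e-01
 -3.42282104e-05 -1.18950656e-01]
[[325.9 197.3]
 [326.2 191.8]
 [291.7 188.2]
 [291.9 182.9]]
180 320 317 314 318 313 319 321 320 322 249 161 261 334 324 334 345 336 332 324 317 330 324 319
181 323 312 321 323 325 313 322 322 324 254 164 261 328 319 332 338 337 334 318 318 318 316 328
182 316 319 310 327 325 318 316 320 319 246 170 271 334 317 331 336 339 336 337 319 315 315 324
183 316 310 309 309 318 326 326 323 324 239 165 280 326 321 323 327 329 339 337 320 325 305 321
184 306 319 306 315 304 327 324 327 325 277 211 285 325 319 323 332 336 329 334 316 319 316 310
185 317 296 284 305 323 327 334 333 334 323 290 323 320 318 331 326 328 323 325 324 313 320 324
186 296 266 250 293 315 320 326 332 325 334 343 349 32
[... 1069 characters left out ...]
 212 217 213 243 264 286 328
198 318 314 298 287 249 236 230 216 223 222 223 225 224 231 223 234 233 229 237 222 239 271 288
199 330 324 335 320 299 262 238 239 236 229 228 226 229 232 219 237 233 241 232 233 234 241 255
200 332 333 334 330 315 310 289 266 257 234 238 227 225 228 228 231 237 235 240 239 246 237 250
201 331 327 331 324 325 318 318 315 307 274 248 227 232 218 226 231 232 235 241 240 240 242 244
202 335 332 315 329 321 316 316 336 336 315 286 251 235 225 238 231 228 230 235 235 241 247 254
203 334 344 339 320 323 322 322 326 343 334 314 292 248 241 232 227 235 235 241 237 250 244 245
204 335 336 339 338 321 324 313 331 338 337 333 325 304 279 251 245 240 244 247 233 251 251 249
```

Both views put the real tips about 12 mm behind the reported TCP, not 22 mm ahead of it. They are now at z ≈ 0.028, so I go by that and feel down further.

Scaled: 0.022 m is 0.0367, 0.02 m is 0.0333.

inch_along(
  segments={"dx": [0,0,0,0,0,0],"dy": [0,0,0,0,0,0],"dz": [0,0,0.02,0.0333,0.0367,0.0367],"drx": [0,0,0,0,0,0],"dry": [0,0,0,0,0,0],"drz": [0,0,0,0,0,0]},
  finger_gap=0.026,
)

```text
clock: 6.45
tcp_pos: [0.4531, -0.2797, -0.0076]
orientation: [-0.0, 0.288, 0.958, 0.0]
wrist_force: [-0.9, 0.4, 0.1]
finger_gap: 0.0261
grip_force: 0.0
```

inch_along(
  segments={"dx": [0,0,0],"dy": [0,0,0],"dz": [0.0033,0.005,0.005],"drx": [0,0,0],"dry": [0,0,0],"drz": [0,0,0]},
)

```text
clock: 6.82
tcp_pos: [0.4533, -0.2799, -0.0101]
orientation: [0.0, 0.288, 0.958, -0.0]
wrist_force: [-0.1, 0.4, -0.1]
finger_gap: 0.0259
grip_force: 0.0
```

```bash
python3 - <<'E'
from h import *
d=cam("side");h=d["image"][176:200,300:326].astype(int).sum(2)
for r in range(24):print(176+r,' '.join(f"{v:3d}" for v in h[r]))
E
```

```text
176 228 174 176 166 156 155 157 165 181 200 199 180 164 167 180 172 181 163 170 165 184 209 257 305 314 314
177 254 188 161 143 153 152 159 170 188 212 197 176 166 162 174 184 177 156 158 170 185 242 283 325 318 318
178 274 202 158 164 164 159 166 171 186 224 202 188 165 184 180 180 170 167 168 202 232 276 308 329 323 325
179 276 226 175 162 169 165 158 162 191 212 209 184 168 176 182 180 181 176 202 254 278 311 332 338 325 323
180 307 252 182 175 176 177 160 165 175 190 196 162 161 161 162 176 178 186 225 283 323 327 341 334 340 332
181 309 277 209 174 168 182 182 165 173 161 185 159 158 160 173 178 198 225 274 316 349 340 333 345 340 330
182 319 291 257 215 205 193 163 155 158 164 168 159 166 163 156 173 201 267 308 328 329 335 339 337 334 336
183 315 308 299 279 263 233 178 165 166
[... 1096 characters left out ...]
 203 175 177 177 187 196 208 219 240 265 292 308 318
194 228 228 225 228 216 239 272 293 300 307 312 288 226 206 188 193 181 160 179 174 184 195 216 242 264 272
195 232 220 238 217 226 225 240 241 250 259 255 239 216 215 221 205 202 203 186 197 177 178 181 192 213 209
196 229 225 220 212 217 213 218 219 222 213 221 227 220 203 219 219 219 223 216 213 212 205 193 179 192 187
197 223 215 216 227 205 207 218 226 227 222 216 224 223 217 225 226 219 226 200 228 212 211 226 211 217 208
198 247 231 223 217 214 216 219 226 225 225 223 224 231 233 223 235 223 227 223 225 216 227 223 225 226 234
199 274 264 255 252 244 235 233 234 220 223 225 227 226 223 216 227 227 224 226 230 234 241 241 234 235 239
```

Scaled: 0.003 m is 0.005, 0.002 m is 0.0033.

inch_along(
  segments={"dx": [0,0,0],"dy": [0,0,0],"dz": [0.0033,0.005,0.005],"drx": [0,0,0],"dry": [0,0,0],"drz": [0,0,0]},
)

```text
clock: 7.25
tcp_pos: [0.4536, -0.2801, -0.0117]
orientation: [0.001, 0.288, 0.958, -0.0]
wrist_force: [-2.7, 2.5, 13.5]
finger_gap: 0.0259
grip_force: 6.5
```

inch_along(
  segments={"dx": [0,0,0,0],"dy": [0,0,0,0],"dz": [0,0,0,0],"drx": [0,0,0,0],"dry": [0,0,0,0],"drz": [0,0,0,0]},
  finger_gap=0,
  grip_n=40,
)

```text
clock: 7.75
tcp_pos: [0.4548, -0.281, -0.0111]
orientation: [0.002, 0.288, 0.958, -0.001]
wrist_force: [-1.8, 1.0, 12.9]
finger_gap: 0.0069
grip_force: 41.6
```

Contact was felt and the handle is now held (6.9 mm, 41 N). I'll lift and carry it toward the tray.

Scaled: 0.209 m is 0.3483, 0.193 m is 0.3217, 0.82 rad is 0.41.

inch_along(
  segments={"dx": [0,0,0.05,0.1083,0.1667,0.2333,0.3,0.3217],"dy": [0,0,0.0533,0.1167,0.1833,0.25,0.3167,0.3483],"dz": [-0.0667,-0.1667,-0.2333,-0.2833,-0.3167,-0.3167,-0.3167,-0.3167],"drx": [0,0,0,0,0,0,0,0],"dry": [0,0,0,0,0,0,0,0],"drz": [0,0,0.07,0.15,0.23,0.31,0.38,0.41]},
)

```text
clock: 8.75
tcp_pos: [0.4063, 0.0034, 0.1769]
orientation: [-0.0, 0.646, 0.763, 0.0]
wrist_force: [-0.0, -0.1, -0.6]
finger_gap: 0.007
grip_force: 39.1
```

inch_along(
  segments={"dx": [0,0],"dy": [0,0],"dz": [0,0],"drx": [0,0],"dry": [0,0],"drz": [0,0]},
)

```text
clock: 9.0
tcp_pos: [0.408, 0.0005, 0.1768]
orientation: [0.0, 0.646, 0.764, -0.0]
wrist_force: [0.5, 0.5, 0.2]
finger_gap: 0.0073
grip_force: 39.1
```

```bash
python3 - <<'E'
from h import *
c=cam('wrist');save(c,'w6');np.savez('w6.npz',**c);togo([.41,0,.18],1.735)
E
```

```text
tcp [4.080e-01 2.000e-04 1.768e-01] yaw 1.7365 z [ 0. -0. -1.] q6 1.209 togo [-0.0005  0.0019 -0.0032] [0.0001 0.0004 0.0015]
```

View pics/w6.png

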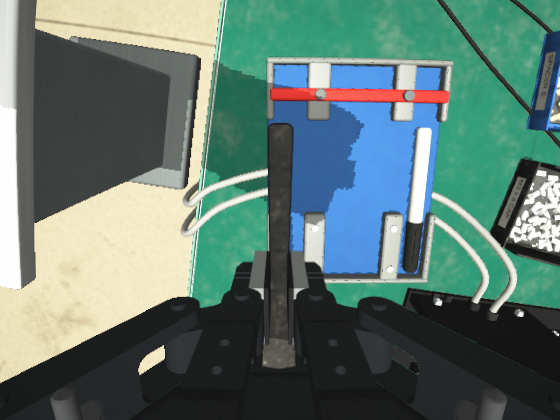

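The bar shows red from (270,95) to (448,97), the brush lane lies below it around x≈283, and the held brush's handle end is at (281,125).

```bash
cat > st.py <<'E'
from br import *
def redpts(c,box=None):
    h=cv2.cvtColor(c["image"],cv2.COLOR_RGB2HSV).astype(int)
    m=(((h[...,0]<8)|(h[...,0]>172))&(h[...,1]>130)&(h[...,2]>80)).astype(np.uint8)
    if box: k=np.zeros_like(m);k[box[1]:box[3],box[0]:box[2]]=1;m&=k
    n,l,s,_=cv2.connectedComponentsWithStats(cv2.morphologyEx(m,cv2.MORPH_CLOSE,np.ones((15,15))))
    i=1+np.argmax(s[1:,4]);return np.argwhere((l==i)&(m>0))[:,::-1]
def stop(c,box=None,z=.033):
    p=redpts(c,box);(ct,sz,a)=cv2.minAreaRect(p.astype(np.float32))
    cols=np.unique(p[:,0]);cols=cols[4:-4]
    up=np.array([(x,p[p[:,0]==x,1].min()-.5) for x in cols]);lo=np.array([(x,p[p[:,0]==x,1].max()+.5) for x in cols])
    res={}
    for n,q in(("far",up),("near",lo)):
        w=onz(c,q,z)[:,:2];f=np.polyfit(w[:,0],w[:,1],1)
        for _ in range(3):
            r=w[:,1]-np.polyval(f,w[:,0]);k=abs(r)<2e-3;f=np.polyfit(w[k,0],w[k,1],1)
        res[n]=f
    ends=onz(c,[(p[:,0].min()-.5,p[p[:,0]==p[:,0].min(),1].mean()),(p[:,0].max()+.5,p[p[:,0]==p[:,0].max(),1].mean())],z)
    return res,ends,p
E
python3 - <<'E'
from st import *
c=dict(np.load("w6.npz"))
for z in(.033,):
    r,e,p=stop(c,(240,70,470,120),z);print(z,p.min(0),p.max(0),r,e.round(4).tolist(),"len",np.linalg.norm(e[1]-e[0]))
th=np.arctan(r["far"][0]);X=np.array([np.cos(th),np.sin(th)]);Y=np.array([-X[1],X[0]])
n0=np.array([0,r["far"][1]])@Y;n1=np.array([0,r["near"][1]])@Y;mid=e[:,:2].mean(0)
print("th",th,"far n",n0,"near n(at z=.033)",n1,"thick",n0-n1)
# blue floor / tray wall corners
cor=[(267,59),(453,62),(268,118),(447,120),(290,280),(428,281)]
print(((onz(c,cor,.028)[:,:2]-mid)@np.c_[X,Y]).round(4))
o=-c["R"].T@c["t"];print("cam in stop frame",(o[:2]-mid)@np.c_[X,Y])
# height of bar from top cam + wrist cam ends
T=dict(np.load("top0.npz"));rt,et,pt=stop(T,(215,185,245,250));print(pt.min(0),pt.max(0))
# held brush end
q=brush(c,(262,115,300,245));print("brush",q.min(0),q.max(0),(c["K"]@np.array([0,0,1])))
for z in(.16,.165,.17):
    m,a,s=fit(c,q,.19);print(z)
    ee=onz(c,[(281,124.5)],.1769+.0115+.004)[0]
    print("end",ee);break
s=env.get_state();print(s["tcp_pos"])
E
```

```text
0.033 [270  88] [448 102] {'far': array([0.16485764, 0.02237442]), 'near': array([0.16586948, 0.01197142])} [[0.3878, 0.0812, 0.033], [0.5327, 0.1058, 0.033]] len 0.14695633665474506
th 0.16338802430560156 far n 0.022076434680912742 near n(at z=.033) 0.011811977920741498 thick 0.010264456760171244
[[-0.0756  0.0272]
 [ 0.0767  0.0277]
 [-0.0749 -0.0193]
 [ 0.0767 -0.019 ]
 [-0.0545 -0.1673]
 [ 0.0777 -0.1686]]
cam in stop frame [-0.0661113  -0.01609634]
[229 194] [238 242]
brush [267 123] [292 244] [278.27388628 209.97351062   1.        ]
0.16
end [0.39926369 0.06318929 0.1924    ]
[4.08042554e-01 2.08996891e-04 1.76757869e-01]
```

```bash
cat >> st.py <<'E'
TH=.1634;X=np.array([np.cos(TH),np.sin(TH)]);Y=np.array([-X[1],X[0]]);MID=np.array([.4603,.0935])+.0005*X
NF=.0121  # stop face, along Y from world origin
def lane(w): # world xy -> tray x, distance past stop face
    w=np.atleast_2d(w)[:,:2]; return np.c_[(w-MID)@X, w@Y-NF]
def world(x,n): return X*(MID@X+x)+Y*(NF+n)
E
python3 - <<'E'
from st import *
c=dict(np.load("w6.npz"));print("bar mid n check",lane(MID), "dark")
q=brush(c,(262,115,300,245));s=env.get_state();
for r0,r1 in((126,140),(160,175),(200,215),(230,244)):
    k=(q[:,1]>=r0)&(q[:,1]<r1);print(r0,q[k].mean(0).round(1),lane(onz(c,[q[k].mean(0)],.1768+.0155)[0]).round(4))
e=onz(c,[(281,123)],.1768+.018)[0];print("end",lane(e),"tcp",lane(s["tcp_pos"]))
S=dict(np.load("side0.npz"));p=redpts(S,(270,215,340,240));a=p[p[:,0]==p[:,0].min()].mean(0);b=p[p[:,0]==p[:,0].max()].mean(0);print(a,b)
print("bar ends, side+wrist",tri(c,[(270,95),(448,97)],S,[b,a]).round(4).tolist())
t=world(-.057,-.0636-.008);print(t);togo([*t,.1],np.pi/2+TH)
E
```

```text
bar mid n check [[0.        0.0052758]] dark
126 [279.9 132.6] [[-0.066  -0.0177]]
160 [279.4 166.9] [[-0.0662 -0.031 ]]
200 [278.9 207.1] [[-0.0663 -0.0474]]
230 [278.5 236.5] [[-0.0664 -0.06  ]]
end [[-0.06567461 -0.01408311]] tcp [[-0.06723738 -0.07827164]]
[284. 228.] [331. 227.]
bar ends, side+wrist [[0.3917, 0.0806, 0.0288], [0.5304, 0.1054, 0.031]]
[0.41705827 0.00845712]
tcp [4.080e-01 2.000e-04 1.768e-01] yaw 1.7365 z [ 0. -0. -1.] q6 1.209 togo [0.0067 0.0102 0.0768] [0.0001 0.0004 0.0024]
```

Scaled: 0.13 m is 0.2167, 0.007 m is 0.0117.

inch_along(
  segments={"dx": [0.0067,0.0117,0.0117,0.0117,0.0117],"dy": [0.0083,0.015,0.015,0.015,0.015],"dz": [0.0333,0.1167,0.1917,0.2167,0.2167],"drx": [0,0,0,0,0],"dry": [0,0,0,0,0],"drz": [0,0,0,0,0]},
)

```text
clock: 9.68
tcp_pos: [0.4144, 0.0085, 0.0455]
orientation: [-0.001, 0.647, 0.763, -0.001]
wrist_force: [-0.6, 1.2, 0.8]
finger_gap: 0.0072
grip_force: 39.1
```

```bash
python3 - <<'E'
from st import *
c=cam('wrist');save(c,'w7');np.savez('w7.npz',**c);s=env.get_state();z=s["tcp_pos"][2]
r,e,p=stop(c,(200,40,545,120));print(p.min(0),p.max(0),r,np.linalg.norm(e[1]-e[0]))
print("stop in est frame",lane(e),"far",r["far"][1]*np.cos(TH)-NF,np.arctan(r["far"][0]))
q=brush(c,(258,100,305,240));print(q.min(0),q.max(0))
for r0,r1 in((128,140),(160,175),(200,215),(220,235)):
    k=(q[:,1]>=r0)&(q[:,1]<r1)
    if k.any():print(r0,q[k].mean(0).round(1),lane(onz(c,[q[k].mean(0)],z+.0155)[0]).round(4))
print("end",lane(onz(c,[(280,q[:,1].min())],z+.018)[0]),"tcp",lane(s["tcp_pos"]),z)
E
```

```text
[247  82] [544 109] {'far': array([0.16612616, 0.02185381]), 'near': array([0.16416572, 0.01286567])} 0.13949998275583708
stop in est frame [[-0.07340815  0.0053384 ]
 [ 0.06609183  0.00534709]] far 0.009462715471738284 0.1646227313974961
[268 123] [292 239]
128 [280.  133.5] [[-0.0582 -0.0112]]
160 [279.5 166.9] [[-0.0584 -0.0241]]
200 [279. 207.] [[-0.0585 -0.0403]]
220 [278.8 226.9] [[-0.0586 -0.0487]]
end [[-0.05824555 -0.00722237]] tcp [[-0.05863228 -0.07128559]] 0.04651919976474192
```

View pics/w7.png

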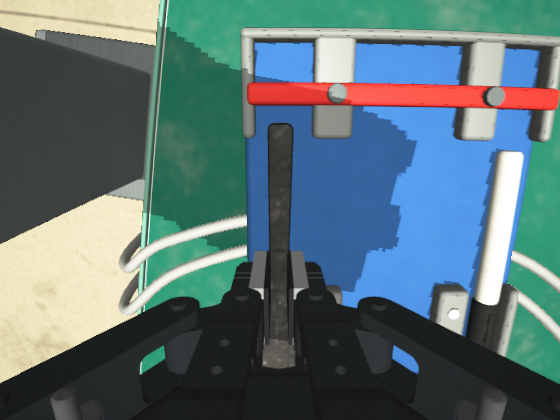

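The lane lies between the left wall (x≈253) and the rib (x≈313) with the handle centred near 280. Lower now.

Scaled: 0.04 m is 0.0667, 0.0015 m is 0.0025.

inch_along(
  segments={"dx": [0,0,0,0,0],"dy": [0.0025,0.0025,0.0025,0.0025,0.0025],"dz": [0.0333,0.0567,0.065,0.0667,0.0667],"drx": [0,0,0,0,0],"dry": [0,0,0,0,0],"drz": [0,0,0,0,0]},
)

```text
clock: 10.35
tcp_pos: [0.4177, 0.0094, 0.0075]
orientation: [0.001, 0.646, 0.763, 0.0]
wrist_force: [0.3, 0.4, 0.3]
finger_gap: 0.007
grip_force: 39.1
```

inch_along(
  segments={"dx": [0.005,0.01,0.0117,0.0117],"dy": [0,0,0,0],"dz": [0,0,0,0],"drx": [0,0,0,0],"dry": [0,0,0,0],"drz": [0,0,0,0]},
)

```text
clock: 10.85
tcp_pos: [0.4159, 0.0166, 0.0068]
orientation: [0.0, 0.646, 0.763, -0.0]
wrist_force: [0.3, 0.3, -0.3]
finger_gap: 0.0068
grip_force: 39.1
```

The rows are not in the units I measure in: shifts go in shares of 0.6 m and turns go in shares of 2 rad. I convert before sending: 0.002 m is 0.0033, 0.001 m is 0.0017.

inch_along(
  segments={"dx": [0.0017,0.0033,0.0033],"dy": [0,0,0],"dz": [0.0017,0.0017,0.0017],"drx": [0,0,0],"dry": [0,0,0],"drz": [0,0,0]},
)

```text
clock: 11.22
tcp_pos: [0.4161, 0.0172, 0.006]
orientation: [0.001, 0.646, 0.763, -0.001]
wrist_force: [0.5, -5.4, 1.7]
finger_gap: 0.0068
grip_force: 39.3
```

inch_along(
  segments={"dx": [0.0017,0.0033,0.0033],"dy": [0,0,0],"dz": [0,0,0],"drx": [0,0,0],"dry": [0,0,0],"drz": [0,0,0]},
)

```text
clock: 11.6
tcp_pos: [0.4162, 0.0175, 0.0062]
orientation: [0.003, 0.647, 0.763, -0.002]
wrist_force: [1.4, -12.3, 1.5]
finger_gap: 0.0073
grip_force: 39.4
```

Scaled: 0.001 m is 0.0017.

inch_along(
  segments={"dx": [0,0],"dy": [0,0],"dz": [0.0017,0.0017],"drx": [0,0],"dry": [0,0],"drz": [0,0]},
)

```text
clock: 11.85
tcp_pos: [0.4165, 0.0175, 0.0055]
orientation: [0.003, 0.647, 0.763, -0.002]
wrist_force: [0.2, -11.6, 3.4]
finger_gap: 0.0069
grip_force: 39.6
```

inch_along(
  segments={"dx": [0,0,0,0,0,0,0],"dy": [0,0,0,0,0,0,0],"dz": [0,0,-0.0033,-0.05,-0.1333,-0.2167,-0.2833],"drx": [0,0,0,0,0,0,0],"dry": [0,0,0,0,0,0,0],"drz": [0,0,0,0,0,0,0]},
  finger_gap=0.03,
)

```text
clock: 12.72
tcp_pos: [0.4153, 0.0207, 0.1769]
orientation: [0.001, 0.646, 0.763, 0.0]
wrist_force: [1.2, -1.0, -0.8]
finger_gap: 0.0304
grip_force: 0.0
```

```bash
python3 - <<'E'
from st import *
c=cam('wrist');save(c,'w8');np.savez('w8.npz',**c);s=env.get_state();print(lane(s["tcp_pos"]))
q=brush(c,(262,85,310,245));print(q.min(0),q.max(0))
for r0,r1 in((115,125),(160,175),(200,215),(230,244)):
    k=(q[:,1]>=r0)&(q[:,1]<r1)
    if k.any():print(r0,q[k].mean(0).round(1),lane(onz(c,[q[k].mean(0)],.02)[0]).round(4))
print("end",lane(onz(c,[(q[q[:,1]<q[:,1].min()+3].mean(0)[0],q[:,1].min()-.5)],.022)[0]))
for z in(.033,):print(stop(c,(230,50,520,125))[0])
u,v=q[:,0].min()-40,max(q[:,1].min()-30,0)
cv2.imwrite("pics/w8c.png",cv2.resize(c["image"][v:v+180,u:u+240,::-1],None,fx=2.5,fy=2.5))
# cutters goal
T=dict(np.load("top0.npz"));togo([.465,.3,.18],3.48)
E
```

```text
[[-0.05426599 -0.05993601]]
[269 124] [287 244]
115 [279. 124.] [[-0.0555 -0.0003]]
160 [279. 167.] [[-0.0553 -0.0375]]
200 [278.6 207.4] [[-0.0555 -0.0745]]
230 [278.5 236.6] [[-0.0554 -0.1027]]
end [[-0.05547858  0.00016611]]
{'far': array([0.1682508 , 0.02114042]), 'near': array([0.1679437 , 0.01152529])}
tcp [0.4179 0.0204 0.1815] yaw 1.7373 z [ 0.008 -0.001 -1.   ] q6 1.26 togo [0.2679 0.0928 0.0016] [ 0.0039  0.0086 -1.7426]
```

View pics/w8c.png

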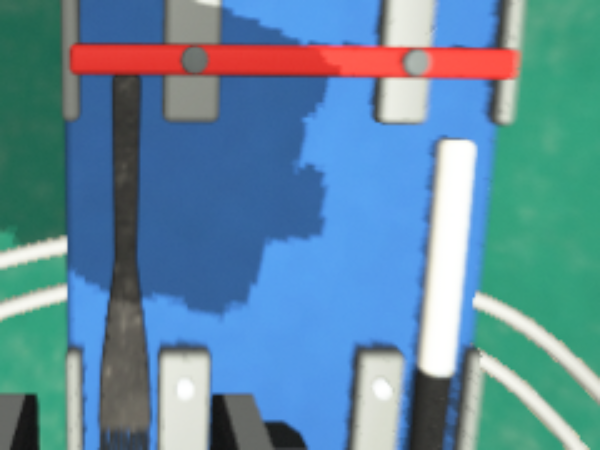

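Brush's handle end meets the bar and it lies straight in its lane between wall and rib, with the marker undisturbed. Now the cutters.

Scaled: 0.268 m is 0.4467, 0.093 m is 0.155, -1.44 rad is -0.72.

inch_along(
  segments={"dx": [0.05,0.1167,0.2,0.2833,0.3583,0.4167,0.4417,0.4467],"dy": [0.0167,0.0417,0.07,0.0983,0.125,0.145,0.1533,0.155],"dz": [0,0,0,0,0,0,0,0],"drx": [0,0,0,0,0,0,0,0],"dry": [0,0,0,0,0,0,0,0],"drz": [-0.09,-0.18,-0.27,-0.36,-0.45,-0.54,-0.63,-0.72]},
  finger_gap=0.06,
)

```text
clock: 13.78
tcp_pos: [0.4621, 0.3016, 0.174]
orientation: [-0.0, -0.022, 1.0, -0.0]
wrist_force: [-0.3, -1.2, 0.1]
finger_gap: 0.0598
grip_force: 0.0
```

inch_along(
  segments={"dx": [0,0,0],"dy": [0,0,0],"dz": [0,0,0],"drx": [0,0,0],"dry": [0,0,0],"drz": [-0.075,-0.15,-0.15]},
)

```text
clock: 14.15
tcp_pos: [0.4622, 0.3003, 0.1743]
orientation: [-0.0, -0.166, 0.986, -0.0]
wrist_force: [0.2, -1.0, -0.4]
finger_gap: 0.06
grip_force: 0.0
```

```bash
python3 - <<'E'
from st import *
c=cam('wrist');save(c,'w9');np.savez('w9.npz',**c)
T=dict(np.load("top0.npz"));S=dict(np.load("side0.npz"))
togo([.465,.3,.18],3.48)
h=cv2.cvtColor(c["image"],cv2.COLOR_RGB2HSV).astype(int)
m=(((h[...,0]<8)|(h[...,0]>172))&(h[...,1]>130)&(h[...,2]>70)).astype(np.uint8)
n,l,s,ce=cv2.connectedComponentsWithStats(m)
for i in range(1,n):
    if s[i,4]>60:print(s[i],ce[i].round(1))
# light jaws
p=np.argwhere(m)[:,::-1];w=onz(c,p,.008)[:,:2].astype(np.float32);print(cv2.minAreaRect(w))
print(proj(c,onz(T,[(154,194),(160,215)],.006)))
E
```

```text
tcp [0.4623 0.3002 0.1744] yaw -2.8089 z [-0.001 -0.    -1.   ] q6 0.098 togo [-0.0025 -0.0011 -0.0056] [-0.     -0.0006 -0.0057]
[  40   21   26  178 3038] [ 51.  107.1]
[ 271  155   48   94 1784] [295.3 200.3]
((0.44976377487182617, 0.20366892218589783), (0.15873529016971588, 0.26680436730384827), 7.309981822967529)
[[294.73863055 262.94008453]
 [297.18208347 197.16849949]]
```

```bash
cat > cu.py <<'E'
from st import *
def cut(c,box,z=.006,pr=True):
    h=cv2.cvtColor(c["image"],cv2.COLOR_RGB2HSV).astype(int)
    m=(((h[...,0]<8)|(h[...,0]>172))&(h[...,1]>120)&(h[...,2]>60))
    x0,y0,x1,y1=box;M=[];W=[];Rw=[]
    for r in range(y0,y1):
        k=np.where(m[r,x0:x1])[0]
        if len(k)>4: M.append(((k.min()+k.max())/2+x0,r));W.append(np.ptp(k)+1);Rw.append(r)
    w=onz(c,M,z)[:,:2];a=onz(c,np.array(M)-np.c_[np.array(W)/2,np.zeros(len(W))],z);b=onz(c,np.array(M)+np.c_[np.array(W)/2,np.zeros(len(W))],z)
    wid=np.linalg.norm(a-b,axis=1)
    if pr:print([(r,round(M[i][0],1),int(wid[i]*1e4)/10) for i,r in enumerate(Rw)][::5])
    return np.array(M),w,wid
E
python3 - <<'E'
from cu import *
c=dict(np.load("w9.npz"));M,w,wid=cut(c,(255,150,335,255))
T=dict(np.load("top0.npz"));
# jaw tip: bright low-saturation pixels
h=cv2.cvtColor(c["image"],cv2.COLOR_RGB2HSV).astype(int);g=(h[...,1]<70)&(h[...,2]>90)
p=np.argwhere(g[235:330,265:330])[:,::-1]+[265,235];print("metal",p.min(0),p.max(0))
print([(r,p[p[:,1]==r,0].min(),p[p[:,1]==r,0].max()) for r in np.unique(p[:,1])[::6]])
E
```

```text
[(155, np.float64(309.0), 6.3), (160, np.float64(293.5), 40.2), (165, np.float64(293.5), 42.1), (170, np.float64(294.0), 43.2), (175, np.float64(294.0), 43.4), (180, np.float64(294.5), 44.4), (185, np.float64(294.5), 44.6), (190, np.float64(294.0), 43.8), (195, np.float64(295.0), 42.1), (200, np.float64(295.0), 40.4), (205, np.float64(295.5), 39.6), (210, np.float64(295.5), 37.9), (215, np.float64(295.5), 36.1), (220, np.float64(295.5), 32.4), (225, np.float64(295.5), 26.8), (230, np.float64(296.0), 22.1), (235, np.float64(296.5), 17.4), (240, np.float64(296.5), 11.6), (245, np.float64(297.0), 10.7)]
metal [265 238] [306 329]
[(np.int64(238), np.int64(289), np.int64(289)), (np.int64(247), np.int64(290), np.int64(304)), (np.int64(253), np.int64(289), np.int64(306)), (np.int64(259), np.int64(290), np.int64(305)), (np.int64(265), np.int64(292), np.int64(303)), (np.int64(271), np.int64(295), np.int64(301)), (np.int64(277), np.int64(298), np.int64(299))]
```

```bash
python3 - <<'E'
from cu import *
c=dict(np.load("w9.npz"));
M,w,_=cut(c,(255,160,335,245),pr=False)
e=onz(c,[(293.3,154.5),(298.6,279)],.006)[:,:2];a=e[0]-e[1];print("len",np.linalg.norm(a),e);a/=np.linalg.norm(a)
f=np.linalg.svd(w-w.mean(0))[2][0];f*=np.sign(f@a);print(np.arctan2(*a[::-1]),np.arctan2(*f[::-1]))
S=dict(np.load("side0.npz"));T=dict(np.load("top0.npz"))
pS=np.array([(320,269.)]);
y=np.arctan2(*f[::-1]);g=e[0]-a*.044;print("grasp",g,"yaw",y%(2*np.pi));togo([*g,.05],y)
np.save("cg.npy",[*g,y])
h=cv2.cvtColor(S["image"],cv2.COLOR_RGB2HSV).astype(int);m=(((h[...,0]<8)|(h[...,0]>172))&(h[...,1]>120)&(h[...,2]>70))
q=np.argwhere(m[255:285,270:330])[:,::-1]+[270,255];i=q[:,0].argmax();print("S right end",q[q[:,0]>=q[:,0].max()-1].mean(0))
k=w[0];pp=proj(S,[[*e[0],z] for z in(0,.006,.012)]);print(pp.round(1),proj(S,[[*e[1],.006]]).round(1))
E
```

```text
len 0.12423326141533624 [[0.42871306 0.30358748]
 [0.5436374  0.35077115]]
-2.752013637523806 -2.7557987731770517
grasp [0.4694161  0.32029864] yaw 3.5273865340025345
tcp [0.4623 0.3002 0.1744] yaw -2.8089 z [-0.001 -0.    -1.   ] q6 0.098 togo [-0.0134  0.0166  0.1244] [ 0.     -0.0006 -0.0531]
S right end [319.42857143 273.28571429]
[[319.2 272.3]
 [319.3 270.2]
 [319.4 268. ]] [[271.5 277. ]]
```

Scaled: 0.115 m is 0.1917, 0.04 m is 0.0667, -0.053 rad is -0.0265.

inch_along(
  segments={"dx": [-0.0133,-0.0223,-0.0223,-0.0223],"dy": [0.0167,0.0277,0.0277,0.0277],"dz": [0.0667,0.15,0.1917,0.1917],"drx": [0,0,0,0],"dry": [0,0,0,0],"drz": [-0.015,-0.0265,-0.0265,-0.0265]},
  finger_gap=0.055,
)

```text
clock: 14.7
tcp_pos: [0.4678, 0.3193, 0.0575]
orientation: [-0.003, -0.192, 0.981, -0.001]
wrist_force: [0.4, 0.4, 0.5]
finger_gap: 0.055
grip_force: 0.0
```

```bash
python3 - <<'E'
from cu import *
c=cam("wrist");save(c,"w10");np.savez("w10.npz",**c);c0=dict(np.load("w9.npz"))
M,w,wid=cut(c,(230,90,330,245),.008)
f=np.linalg.svd(w-w.mean(0))[2][0];f*=-np.sign(f[0]);y=np.arctan2(*f[::-1])
s=env.get_state();t=s["tcp_pos"][:2];n=np.array([np.sin(y),-np.cos(y)])
print("lateral of cutters vs tcp",(w-t)[::10]@n,"end along",((onz(c,[(M[3][0],M[0][1])],.008)[0,:2]-t)@f))
print("tri", tri(c0,[cut(c0,(255,158,335,245),pr=False)[0][0]],c,[M[5]]))
togo([*t,.0],y)
E
```

```text
[(159, np.float64(278.0), 30.5), (164, np.float64(277.5), 40.5), (169, np.float64(277.5), 40.6), (174, np.float64(277.5), 41.9), (179, np.float64(277.5), 42.0), (184, np.float64(277.5), 42.2), (189, np.float64(277.5), 43.5), (194, np.float64(277.5), 43.7), (199, np.float64(278.0), 44.4), (204, np.float64(277.5), 45.2), (209, np.float64(277.5), 44.2), (214, np.float64(277.5), 43.1), (219, np.float64(277.5), 42.1), (224, np.float64(277.5), 41.1), (229, np.float64(278.0), 40.6), (234, np.float64(278.0), 39.6), (239, np.float64(278.0), 38.5), (244, np.float64(278.0), 37.4)]
lateral of cutters vs tcp [ 2.45355476e-04 -5.38726375e-05 -6.51707657e-05 -7.66746224e-05
  2.07994026e-04 -1.00331805e-04 -1.12502349e-04  1.78328907e-04
  1.68091085e-04] end along 0.04249357909043465
tri [[0.42956331 0.30362677 0.02912651]]
tcp [0.4691 0.3199 0.0593] yaw -2.7549 z [-0.002 -0.001 -1.   ] q6 0.071 togo [-0.0001  0.      0.0593] [-0.0001 -0.0021 -0.0025]
```

Scaled: 0.069 m is 0.115, 0.066 m is 0.11.

inch_along(
  segments={"dx": [0,0,0,0,0,0],"dy": [0,0,0,0,0,0],"dz": [0.0583,0.0917,0.1067,0.11,0.1133,0.115],"drx": [0,0,0,0,0,0],"dry": [0,0,0,0,0,0],"drz": [0,0,0,0,0,0]},
)

```text
clock: 15.5
tcp_pos: [0.4704, 0.3205, -0.0084]
orientation: [0.001, -0.193, 0.981, 0.0]
wrist_force: [-1.4, -0.4, -0.6]
finger_gap: 0.0549
grip_force: 0.0
```

inch_along(
  segments={"dx": [0,0,0],"dy": [0,0,0],"dz": [0,0,0],"drx": [0,0,0],"dry": [0,0,0],"drz": [0,0,0]},
  finger_gap=0.044,
)

```text
clock: 15.88
tcp_pos: [0.4699, 0.3203, -0.0091]
orientation: [0.0, -0.193, 0.981, -0.0]
wrist_force: [-0.6, -1.0, -0.3]
finger_gap: 0.0443
grip_force: 0.0
```

Scaled: 0.003 m is 0.005, 0.0015 m is 0.0025.

inch_along(
  segments={"dx": [0,0,0],"dy": [0,0,0],"dz": [0.0025,0.005,0.005],"drx": [0,0,0],"dry": [0,0,0],"drz": [0,0,0]},
)

```text
clock: 16.25
tcp_pos: [0.4696, 0.3201, -0.0125]
orientation: [-0.0, -0.193, 0.981, -0.0]
wrist_force: [-0.1, 0.6, 0.4]
finger_gap: 0.044
grip_force: 0.0
```

inch_along(
  segments={"dx": [0,0,0],"dy": [0,0,0],"dz": [0,0,0],"drx": [0,0,0],"dry": [0,0,0],"drz": [0,0,0]},
  finger_gap=0,
  grip_n=60,
)

```text
clock: 16.62
tcp_pos: [0.4697, 0.3201, -0.0119]
orientation: [-0.0, -0.193, 0.981, -0.0]
wrist_force: [-2.1, -0.8, 5.4]
finger_gap: 0.039
grip_force: 59.3
```

Scaled: -0.267 m is -0.445, -0.162 m is -0.27, 1.35 rad is 0.675.

inch_along(
  segments={"dx": [0,0,0.02,0.05,0.0833,0.1167,0.1467,0.1728],"dy": [0,0,-0.05,-0.1333,-0.2167,-0.3,-0.3833,-0.445],"dz": [-0.0667,-0.1583,-0.2333,-0.27,-0.27,-0.27,-0.27,-0.27],"drx": [0,0,0,0,0,0,0,0],"dry": [0,0,0,0,0,0,0,0],"drz": [0.05,0.135,0.225,0.315,0.405,0.495,0.585,0.675]},
)

```text
clock: 17.62
tcp_pos: [0.4749, 0.0318, 0.1496]
orientation: [0.0, 0.466, 0.885, 0.0]
wrist_force: [1.2, -0.9, -0.2]
finger_gap: 0.039
grip_force: 60.4
```

inch_along(
  segments={"dx": [0,0,0,0],"dy": [0,0,0,0],"dz": [0,0,0,0],"drx": [0,0,0,0],"dry": [0,0,0,0],"drz": [0.085,0.17,0.2215,0.2215]},
)

```text
clock: 18.12
tcp_pos: [0.4748, 0.0338, 0.1495]
orientation: [-0.0, 0.646, 0.764, -0.0]
wrist_force: [-0.3, -1.1, -0.4]
finger_gap: 0.0392
grip_force: 60.4
```

```bash
python3 - <<'E'
from cu import *
c=cam("wrist");save(c,"w11");np.savez("w11.npz",**c);s=env.get_state();z=s["tcp_pos"][2]
print("tcp",lane(s["tcp_pos"]));togo([*world(.003,-.056),.05],np.pi/2+TH)
h=cv2.cvtColor(c["image"],cv2.COLOR_RGB2HSV).astype(int);m=(((h[...,0]<8)|(h[...,0]>172))&(h[...,1]>120)&(h[...,2]>60)).astype(np.uint8)
n,l,st,ce=cv2.connectedComponentsWithStats(m)
for i in range(1,n):
    if st[i,4]>60:print(st[i],ce[i].round(1))
M,w,wid=cut(c,(230,130,330,245),z+.017)
print(lane(w)[::10])
E
```

```text
tcp [[ 0.00412123 -0.05596459]]
tcp [0.4748 0.0338 0.1495] yaw 1.7388 z [-0. -0. -1.] q6 1.305 togo [-0.     -0.0011  0.0995] [-0.0002 -0.      0.0046]
[175 115  52  14 621] [198.8 121.9]
[ 228  116  143   14 1704] [299.4 122.2]
[ 224  173  111  196 8895] [278.5 268.7]
[(173, np.float64(278.5), 28.1), (178, np.float64(278.5), 38.5), (183, np.float64(279.5), 39.4), (188, np.float64(279.5), 39.5), (193, np.float64(279.5), 39.7), (198, np.float64(279.5), 39.8), (203, np.float64(279.5), 40.0), (208, np.float64(279.5), 40.1), (213, np.float64(279.5), 40.3), (218, np.float64(279.5), 40.5), (223, np.float64(279.5), 40.6), (228, np.float64(279.5), 40.8), (233, np.float64(279.5), 41.0), (238, np.float64(279.5), 41.1), (243, np.float64(279.5), 41.3)]
[[ 0.00481092 -0.01126013]
 [ 0.00522561 -0.01523322]
 [ 0.00524955 -0.01926577]
 [ 0.0052739  -0.02335829]
 [ 0.00529867 -0.02751349]
 [ 0.00532389 -0.03173416]
 [ 0.00534957 -0.03602326]
 [ 0.00537573 -0.04038387]]
```

Scaled: 0.1 m is 0.1667, -0.0022 m is -0.0037, 0.004 rad is 0.002.

inch_along(
  segments={"dx": [0,0,0,0],"dy": [-0.0037,-0.0037,-0.0037,-0.0037],"dz": [0.05,0.125,0.1667,0.1667],"drx": [0,0,0,0],"dry": [0,0,0,0],"drz": [0.002,0.002,0.002,0.002]},
)

```text
clock: 18.68
tcp_pos: [0.4707, 0.0337, 0.048]
orientation: [-0.002, 0.647, 0.762, -0.001]
wrist_force: [-0.2, 0.1, -1.6]
finger_gap: 0.0389
grip_force: 60.4
```

```bash
python3 - <<'E'
from cu import *
c=cam("wrist");save(c,"w12");np.savez("w12.npz",**c);s=env.get_state();z=s["tcp_pos"][2]
M,w,wid=cut(c,(210,150,345,245),z+.017,pr=False);print("tcp",lane(s["tcp_pos"]),z,lane(w)[::10].round(4))
r,e,p=stop(c,(0,60,560,140));print("bar",lane(e).round(4),r["far"][1]*np.cos(TH)-NF,np.arctan(r["far"][0]))
E
```

```text
tcp [[ 0.00138355 -0.05575849]] 0.0494253413482168 [[ 0.0009 -0.0104]
 [ 0.0009 -0.0144]
 [ 0.001  -0.0183]
 [ 0.0012 -0.0224]
 [ 0.001  -0.0265]
 [ 0.001  -0.0307]
 [ 0.001  -0.0349]
 [ 0.001  -0.0392]]
bar [[-0.0727  0.0082]
 [ 0.0735  0.0072]] 0.010121900755440987 0.1636346206533627
```

Scaled: 0.0435 m is 0.0725, 0.0018 m is 0.003.

inch_along(
  segments={"dx": [0,0,0,0,0],"dy": [0.003,0.003,0.003,0.003,0.003],"dz": [0.0333,0.06,0.07,0.0725,0.0725],"drx": [0,0,0,0,0],"dry": [0,0,0,0,0],"drz": [0,0,0,0,0]},
)

```text
clock: 19.35
tcp_pos: [0.4752, 0.0337, 0.0071]
orientation: [0.001, 0.648, 0.762, 0.0]
wrist_force: [-0.1, -0.3, -1.3]
finger_gap: 0.0392
grip_force: 60.4
```

inch_along(
  segments={"dx": [0.0067,0.0117,0.015,0.015],"dy": [0,0,0,0],"dz": [0,0,0,0],"drx": [0,0,0,0],"dry": [0,0,0,0],"drz": [0,0,0,0]},
)

```text
clock: 19.85
tcp_pos: [0.473, 0.0428, 0.0063]
orientation: [0.0, 0.647, 0.762, -0.0]
wrist_force: [-0.3, -0.6, -1.2]
finger_gap: 0.039
grip_force: 60.4
```

Scaled: 0.003 m is 0.005, 0.002 m is 0.0033.

inch_along(
  segments={"dx": [0.0017,0.0033,0.005,0.005],"dy": [0,0,0,0],"dz": [0.0017,0.0017,0.0017,0.0017],"drx": [0,0,0,0],"dry": [0,0,0,0],"drz": [0,0,0,0]},
)

```text
clock: 20.35
tcp_pos: [0.4725, 0.0455, 0.0053]
orientation: [0.0, 0.648, 0.762, -0.0]
wrist_force: [-0.2, -0.7, -1.3]
finger_gap: 0.0391
grip_force: 60.4
```

Scaled: 0.002 m is 0.0033, 0.001 m is 0.0017.

inch_along(
  segments={"dx": [0.0017,0.0033,0.0033],"dy": [0,0,0],"dz": [0.0017,0.0017,0.0017],"drx": [0,0,0],"dry": [0,0,0],"drz": [0,0,0]},
)

```text
clock: 20.72
tcp_pos: [0.4727, 0.0458, 0.0046]
orientation: [0.002, 0.648, 0.762, -0.001]
wrist_force: [-0.1, -8.0, 0.4]
finger_gap: 0.039
grip_force: 61.2
```

inch_along(
  segments={"dx": [0.0017,0.0025,0.0025],"dy": [0,0,0],"dz": [0,0,0],"drx": [0,0,0],"dry": [0,0,0],"drz": [0,0,0]},
)

```text
clock: 21.1
tcp_pos: [0.4727, 0.0459, 0.0046]
orientation: [0.003, 0.648, 0.761, -0.002]
wrist_force: [0.4, -13.7, 1.0]
finger_gap: 0.0388
grip_force: 61.5
```

Scaled: 0.0015 m is 0.0025, 0.001 m is 0.0017.

inch_along(
  segments={"dx": [0,0,0],"dy": [0,0,0],"dz": [0.0017,0.0025,0.0025],"drx": [0,0,0],"dry": [0,0,0],"drz": [0,0,0]},
)

```text
clock: 21.48
tcp_pos: [0.4728, 0.0459, 0.0042]
orientation: [0.003, 0.648, 0.761, -0.002]
wrist_force: [-3.3, -12.5, 13.3]
finger_gap: 0.0388
grip_force: 62.6
```

inch_along(
  segments={"dx": [0,0,0,0,0,0,-0.0333,-0.0333],"dy": [0,0,0,0,0,0,0,0],"dz": [0,0,-0.0033,-0.05,-0.1333,-0.2167,-0.2833,-0.2833],"drx": [0,0,0,0,0,0,0,0],"dry": [0,0,0,0,0,0,0,0],"drz": [0,0,0,0,0,0,0,0]},
  finger_gap=0.05,
)

```text
clock: 22.48
tcp_pos: [0.4779, 0.0287, 0.1762]
orientation: [0.003, 0.648, 0.762, 0.002]
wrist_force: [-0.0, -0.1, -0.3]
finger_gap: 0.0504
grip_force: 0.0
```

```bash
python3 - <<'E'
from cu import *
c=cam("wrist");save(c,"w13");np.savez("w13.npz",**c);s=env.get_state()
M,w,wid=cut(c,(235,125,325,245),.024);print(lane(w)[::8].round(4))
print(lane(s["tcp_pos"]));togo([*s["tcp_pos"][:2],.2],np.pi/2+TH)
E
```

```text
[(125, np.float64(274.0), 39.8), (130, np.float64(274.0), 41.6), (135, np.float64(274.0), 41.7), (140, np.float64(274.0), 41.9), (145, np.float64(274.0), 43.7), (150, np.float64(274.0), 43.9), (155, np.float64(274.0), 44.0), (160, np.float64(274.0), 42.5), (165, np.float64(274.0), 40.9), (170, np.float64(274.0), 39.3), (175, np.float64(274.5), 38.5), (180, np.float64(274.5), 36.9), (185, np.float64(274.5), 35.3), (190, np.float64(274.0), 31.0), (195, np.float64(274.5), 26.6), (200, np.float64(274.0), 22.3), (205, np.float64(274.5), 17.9), (210, np.float64(274.5), 12.6), (215, np.float64(274.0), 9.9), (220, np.float64(274.0), 6.3)]
[[ 0.0044 -0.0036]
 [ 0.0044 -0.0103]
 [ 0.0048 -0.017 ]
 [ 0.0044 -0.0238]
 [ 0.0044 -0.0307]
 [ 0.0043 -0.0377]
 [ 0.0043 -0.0447]
 [ 0.0043 -0.0518]
 [ 0.0042 -0.059 ]
 [ 0.0047 -0.0663]
 [ 0.0046 -0.0736]
 [ 0.0042 -0.0811]]
[[ 0.00487877 -0.06080242]]
tcp [0.4764 0.0292 0.174 ] yaw 1.7322 z [ 0.003 -0.    -1.   ] q6 1.302 togo [-0.      0.0001 -0.026 ] [ 0.0032  0.0006 -0.0019]
```

View pics/w13.png

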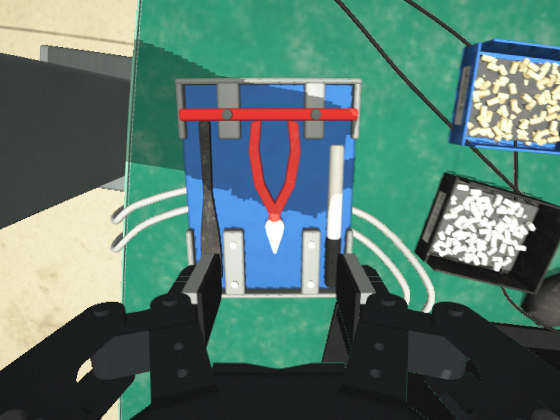

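The cutters lie straight in the middle lane, grip ends at the bar (255,121) and (294,121), jaws at (275,252). The brush and marker are in place. One numeric check that both tools are tight against the bar.

```bash
python3 - <<'E'
from cu import *
c=dict(np.load("w13.npz"));h=cv2.cvtColor(c["image"],cv2.COLOR_RGB2HSV)
for x in(256,293,206):print(x,[tuple(int(v) for v in h[r,x]) for r in range(112,129)])
g=(h[200:262,262:288,1]<90)&(h[200:262,262:288,2]>150);p=np.argwhere(g)[:,::-1]+[262,200];print(p.min(0),p.max(0))
for z in(.018,.022,.027):print(lane(onz(c,[(275,p[:,1].max()+.5)],z)[0]))
print(stop(c,(170,95,365,122)) [0]["far"][1]*np.cos(TH)-NF)
E
```

```text
256 [(1, 198, 230), (1, 198, 230), (1, 198, 229), (1, 199, 229), (1, 200, 228), (1, 202, 226), (1, 203, 219), (1, 203, 183), (0, 183, 128), (0, 173, 187), (1, 188, 223), (1, 187, 224), (1, 189, 223), (1, 187, 224), (2, 188, 224), (2, 188, 223), (1, 187, 224)]
293 [(1, 200, 230), (1, 199, 229), (1, 197, 230), (1, 199, 229), (1, 201, 227), (1, 201, 226), (1, 203, 219), (0, 197, 180), (173, 148, 110), (179, 163, 161), (2, 184, 222), (2, 185, 226), (2, 184, 227), (2, 186, 226), (2, 188, 226), (1, 187, 225), (2, 187, 225)]
206 [(1, 198, 230), (1, 199, 229), (1, 198, 229), (1, 201, 227), (1, 201, 227), (1, 202, 226), (1, 203, 222), (1, 207, 193), (1, 202, 130), (9, 59, 74), (21, 25, 72), (24, 19, 66), (30, 20, 63), (25, 25, 62), (25, 25, 62), (25, 25, 62), (25, 24, 63)]
[265 207] [283 253]
[[ 0.00490502 -0.1228428 ]]
[[ 0.00492234 -0.12119189]]
[[ 0.00494399 -0.11912825]]
0.010450408528268298
```

```bash
python3 -c "
from workcell import env
print(env.hand_in())"
```

```text
the job is handed in; nothing more can be done
None
```

The brush and the cutters lie flat in their own compartments with handle ends against the red stop bar. The marker hasn't moved, the job took about 22 s, and it is handed in; no verdict was shown.

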